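# Lock the puller and draw the core plug out of the mould

### The arm

A 6-joint arm with a two-finger parallel gripper is mounted at the origin on a cart in front of the work surface, level with it; the furniture and walls round the work are solid. World frame = base frame: x ahead of the robot, y to its left, z up, the work surface at z = 0. Lengths are in m, angles in rad, forces in N, time in s.
With the tool pointing down it reaches from about 0.25 to 0.775 m from the base axis. Payload 4 kg.
Tool frame: the origin (TCP) lies midway between the tips of the shut fingers; the grasp point (between the pads) lies 19 mm behind it; z points along the fingers, y is the line along which they close (so a half turn about z gives the same grasp; the last joint's range is limited). The gripper opens to 85 mm and grips with 20 to 120 N. Pads are 22 mm wide; open, the fingers measure 114 mm over their backs; the gripper's body (76 mm by 85 mm) begins 54 mm behind the grasp point. The pads swing forward as they close: fully open they stand 13 mm farther back than shut.
Start: joints at [0.999, 0.087, 1.371, -0, 1.684, -0.103], TCP at [0.249, 0.491, 0.231] pointing down, gripper open.
Joint ranges: [-3.1, 3.1], [-0.76, 2.03], [0.27, 2.55], [-1.08, 4.22], [0.17, 2.65], [-2.57, 2.57]. Speed limits (rad/s): [2.79, 2.79, 3.14, 3.14, 3.14, 3.14].

### API

Orientations are given as a rotation vector (axis times angle).
In Python, from workcell import bot gives the robot as it stands. Calls block until the motion is done:
- bot.reach(position, orientation): joint-space move of the TCP to a pose.
- bot.move_straight(position, orientation=None, feed=0.15, until_force=None): straight line of the TCP; orientation=None keeps the orientation; feed is the mean speed in m/s. With until_force (N) it stops when the force on the tool has changed by that much, and returns True; else False.
- bot.move_joints(angles): joint-space move.
- bot.set_gripper(opening): opening from 0.0 (shut) to 1.0 (fully open); the grip force is fixed at half the most; returns when the fingers have stopped.
- bot.pause(seconds).
- bot.inverse_kinematics(position, orientation): joint angles nearest the present ones, or None.
- bot.state(): the state.
- bot.snapshot(name): name is "scene" or "side" or "wrist"; returns a dict with "pixels" (400x640x3 uint8, red, green, blue), "mtx" (3x3 intrinsics, pixels), "k1" (the pictures are not rectified: a ray, as slopes to the right and down, at radius r is drawn at 1 + k1 r^2 times it, then the intrinsics apply), "extrinsics" (4x4, takes a point from world to camera coordinates). Camera axes: x right, y down, z forward; pixel columns grow to the right and rows downward; lengths in m; the calibration is good to about 2 mm. A picture is of the moment at which its call begins. There is no depth.
A pose or a line that the arm cannot do raises bot.MotionError and nothing moves.
- bot.close_job(): hands the job in; it is judged then, once.
Trained networks look in a picture, given as the dict that the camera call returned (one of the last four; its "shot" number tells which), for a name from the list of things; names that differ only in an ending like _2 or _b are one class to them, and where a whole thing is asked for, a point or a joint stands for the part that bears it (a point fixed in the world has none). Each returns a list of dicts, best first, with "score" (0 to 1); they miss things now and then, are a little off and sometimes report something else, mostly with a low value. They report only what shows in the picture. A call takes as long as a camera call. They do not tell look-alikes from the thing itself.
- bot.find_in(picture, query): "location" ([x, y, z] in m, in world coordinates, good to about 4 mm: the middle of the surface that is visible of it).
The state is a dict: "t": time; "joints": joint angles; "joint_velocities": joint speeds; "joint_efforts": joint torques, N m; "tcp_pos": TCP position; "tcp_rot": TCP orientation; "wrist_force": force on the tool from outside, world axes, zero at the start; "torque": the same for the moment, N m; "width": opening from 0.0 (shut) to 1.0 (fully open); "grip_force": force on a finger pad.
Only numpy, scipy, OpenCV 4.12 (cv2) and the standard library are available. Lean on these libraries where they do the work, as an engineer would, in place of code of your own. Each camera call takes 0.05 s, during which the arm holds its last target. There are 200 camera calls.

### The job

Turn the red T-handled puller on the plain grey aluminium mould a quarter turn clockwise (seen from above) so that it locks into the brass core plug. Then pull the plug straight up out of the mould and stand it upright, with the puller still locked in it, in the middle of the mesh trivet. Leave the plug of the blue mould seated where it is.

Things in the scene. Friction and masses are not known exactly. Their poses are not given: they have to be found in the camera images.
- puller: T-puller (0.12 kg) in the plug of the plain grey aluminium mould. Red bar 64 mm along its x, 14 wide, 16 high, centre 45 mm above the origin: centre under the 31 mm collar, 55 mm over the bench; z up. Starts in line with the slot, unlocked; turned clockwise from above it locks from 50 degrees, hard stop at 110. Turns freely; blocked 20 degrees the other way. 2 mm axial play in the plug.
- plug: Loose square brass plug, 0.3 kg, 40 mm high (6 mm head 50 x 50, body 43 x 43), flush in the bore (53 x 53, 40 deep; cannot turn) of the grey mould (92 x 92 x 55 mm, fixed). Origin: centre of its underside, 15 mm over the bench when seated; z up; the slot for the puller's 30 mm cross pin runs along x. Hangs on the puller by that pin, so it follows 2 mm late.
- trivet: Flat grey wire-mesh trivet, 92 x 92 mm, top 12 mm above the bench, fixed. Origin: centre of its underside.
- blue_mould_plug: The same brass plug with the same red T-handle, in the blue-painted mould of the same size: not to be pulled. Origin: centre of the plug's underside, 15 mm above the bench.
Not all that is in view belongs to the job. Leave any orange look-alike of the plug alone.

How it is judged:
By the outcome, as a careful person would: the job done as asked, in the order asked, and still so for the second after the job is handed in, with the robot touching nothing.
It also fails if it takes over 42 s, if anything falls off the work surface, if the arm or the gripper's body presses on something with over 40 N, if the wrist force passes 120 N, or if a joint passes its speed limit or range.

## Working session

There is one attempt and no reset: what is moved stays moved. The work goes in short steps, each a Python script; the robot and the scene stay as the last script left them, time stands still between calls to the robot, and variables do not carry over. Pictures are saved under pics/ and viewed, at most 10 in all, crops included, and the job is handed in when it is done.

```bash
mkdir -p pics; ls
python3 - <<'E'
from workcell import bot
import cv2
for n in ("scene","side"):
    p=bot.snapshot(n); cv2.imwrite(f"pics/{n}0.png",p["pixels"][:,:,::-1])
    print(n,p["mtx"].tolist(),p["k1"],p["extrinsics"].round(4).tolist())
    for q in ("puller","plug","trivet","blue_mould_plug"):
        print(q,[(d["location"],d["score"]) for d in bot.find_in(p,q)])
print(bot.state()["t"])
E
```

```text
pics
scene [[454.3627517378205, 0.0, 318.52371896060566], [0.0, 454.3627517378205, 194.27733902673734], [0.0, 0.0, 1.0]] -0.09588759940221095 [[0.8878, -0.4598, -0.0215, -0.3135], [-0.2219, -0.3864, -0.8952, 0.2851], [0.4033, 0.7995, -0.4451, 0.4335], [0.0, 0.0, 0.0, 1.0]]
puller [([0.5128, 0.4129, 0.0962], 0.65)]
plug [([0.5409, 0.2865, 0.0326], 0.62), ([0.5078, 0.4037, 0.0525], 0.56)]
trivet [([0.6318, 0.1644, 0.0089], 0.74)]
blue_mould_plug [([0.4067, 0.1603, 0.0704], 0.66)]
side [[468.509999257711, 0.0, 311.7402509707852], [0.0, 468.509999257711, 207.55212893938761], [0.0, 0.0, 1.0]] -0.07990037001958783 [[-0.9746, -0.2236, 0.0094, 0.5717], [-0.1492, 0.6179, -0.772, -0.0657], [0.1668, -0.7538, -0.6356, 1.0374], [0.0, 0.0, 0.0, 1.0]]
puller [([0.5174, 0.4253, 0.0981], 0.89)]
plug [([0.5141, 0.4252, 0.0575], 0.75), ([0.5498, 0.3088, 0.0422], 0.74)]
trivet [([0.6177, 0.1545, 0.0086], 0.65)]
blue_mould_plug [([0.4138, 0.174, 0.0685], 0.62), ([0.617, 0.1554, 0.0129], 0.57)]
0.5
```

View pics/scene0.png

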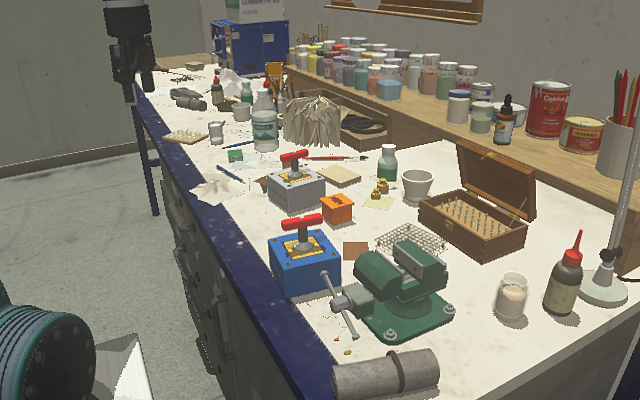

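View pics/side0.png

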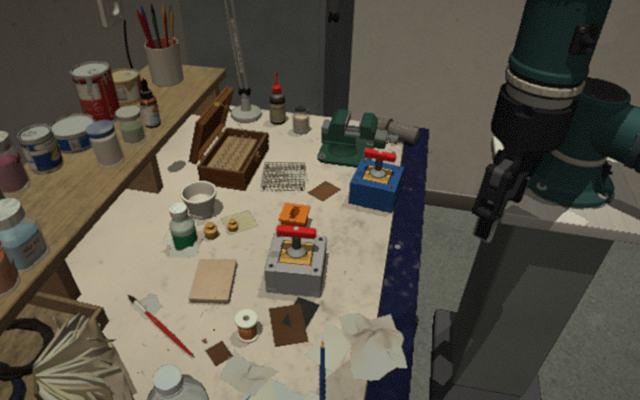

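The scene view shows the grey mould at (297,188) with its red T at (295,155), the blue mould at (305,262) with its T at (302,221), an orange look-alike at (337,208) and the mesh trivet at (413,240). The plain grey aluminium mould at (297,188) fits; in the side view it's at (296,262). I'll confirm it from the wrist camera.

```bash
cat > h.py <<'E'
from workcell import bot
import cv2, numpy as np
from scipy.spatial.transform import Rotation as Ro
def down(psi): # tool y (closing) along world angle psi-90deg
    return (Ro.from_euler("z",psi)*Ro.from_euler("x",np.pi)).as_rotvec()
def topix(p,X):
    c=np.c_[np.atleast_2d(X),np.ones(len(np.atleast_2d(X)))]@np.array(p["extrinsics"]).T
    s=c[:,:2]/c[:,2:3]; s=s*(1+p["k1"]*(s**2).sum(1,keepdims=True))
    K=np.array(p["mtx"]); return s*[K[0,0],K[1,1]]+K[:2,2]
def toworld(p,uv,z):
    K=np.array(p["mtx"]); d=(np.atleast_2d(uv)-K[:2,2])/[K[0,0],K[1,1]]; s=d.copy()
    for _ in range(20): s=d/(1+p["k1"]*(s**2).sum(1,keepdims=True))
    E=np.array(p["extrinsics"]); R,t=E[:3,:3],E[:3,3]; o=-R.T@t
    r=np.c_[s,np.ones(len(s))]@R; return o+r*((z-o[2])/r[:,2])[:,None]
def blob(p,z,near,rad=60):
    """red bar: centre and angle, in world at height z, by PCA of rectified red pixels"""
    im=cv2.cvtColor(p["pixels"],cv2.COLOR_RGB2HSV)
    m=(((im[...,0]<6)|(im[...,0]>174))&(im[...,1]>150)&(im[...,2]>60)).astype(np.uint8)
    n,L,st,c=cv2.connectedComponentsWithStats(m)
    w=[(np.linalg.norm(toworld(p,c[i],z)[0,:2]-near[:2]),i) for i in range(1,n) if st[i,4]>80]
    d,i=min(w); v,u=np.nonzero(L==i); X=toworld(p,np.c_[u,v],z)[:,:2].astype(np.float32)
    (cx,cy),(a,b),th=cv2.minAreaRect(X*1000)
    if a<b: th+=90; a,b=b,a
    return np.array([cx,cy])/1000,th,(a,b),c[i]
E
python3 - <<'E'
from h import *
s=bot.state(); print(Ro.from_rotvec(s["tcp_rot"]).as_matrix().round(2).tolist())
p=bot.snapshot("side"); print(blob(p,.108,[.515,.42])); 
p=bot.snapshot("scene"); print(blob(p,.108,[.515,.42]))
bot.reach([.47,.41,.29],s["tcp_rot"])
p=bot.snapshot("wrist"); cv2.imwrite("pics/w1.png",p["pixels"][:,:,::-1])
print(p["extrinsics"].round(3).tolist(), topix(p,[.515,.42,.108]))
print([(q,[(d["location"],d["score"]) for d in bot.find_in(p,q)]) for q in("puller","plug","trivet")])
print(blob(p,.108,[.515,.42]),bot.state()["t"])
E
```

```text
[[-0.89, 0.45, 0.0], [0.45, 0.89, 0.0], [0.0, 0.0, -1.0]]
(array([0.51580151, 0.42646484]), 6.423236846923828, (61.193626403808594, 25.65898895263672), array([295.75584416, 231.44415584]))
(array([0.51194519, 0.41130515]), 162.3011932373047, (57.66054916381836, 34.9140625), array([294.36363636, 152.96590909]))
[[0.45, 0.893, 0.0, -0.578], [0.852, -0.43, 0.297, -0.279], [0.266, -0.134, -0.955, 0.366], [0.0, 0.0, 0.0, 1.0]] [[347.12485912 209.73524579]]
[('puller', [([0.5115, 0.4188, 0.1072], 0.85)]), ('plug', [([0.5115, 0.4249, 0.0524], 0.64), ([0.5531, 0.3066, 0.0315], 0.59)]), ('trivet', [([0.6398, 0.1742, 0.0085], 0.81)])]
(array([0.51550623, 0.42001324]), 6.174083709716797, (62.93634033203125, 14.026691436767578), array([346.2953668 , 208.83204633])) 1.7583
```

View pics/w1.png

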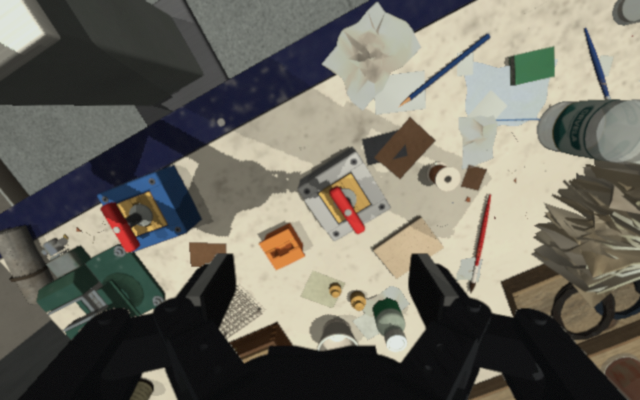

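The wrist view shows the grey mould at (344,190) with its red T at (346,209). The orange look-alike is at (282,245), the blue mould at (150,212), and the mesh trivet is partly hidden at (238,312). Next I'll crop to confirm the target and take a clear view of the trivet.

Run:
```python
from h import *
im=cv2.imread("pics/w1.png"); a=cv2.resize(im[130:270,250:430],None,fx=2.2,fy=2.2,interpolation=cv2.INTER_CUBIC)
cv2.imwrite("pics/w1c.png",a)
bot.reach([.59,.15,.32],bot.state()["tcp_rot"])
p=bot.snapshot("wrist"); cv2.imwrite("pics/w2.png",p["pixels"][:,:,::-1]); np.savez("w2.npz",**{k:p[k] for k in("mtx","k1","extrinsics")})
print([(q,[(d["location"],d["score"]) for d in bot.find_in(p,q)]) for q in("trivet",)],bot.state()["t"])
```

```text
[('trivet', [([0.6156, 0.1533, 0.0109], 0.87)])] 2.9667
```

View pics/w1c.png

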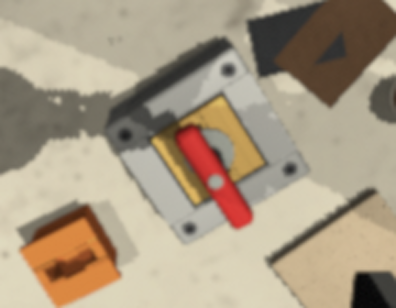

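View pics/w2.png

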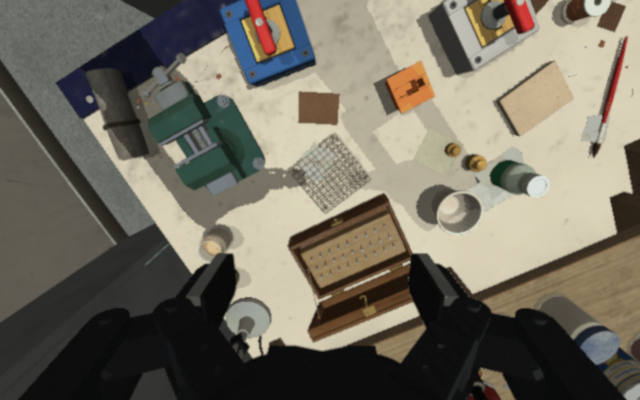

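The crop confirms a bare grey block with a brass plug and a red T, with the orange look-alike separate at lower left. In w2 the trivet corners are about (338,133), (371,178), (329,213) and (291,170).

Run:
```python
from h import *
p=dict(np.load("w2.npz")); c=toworld(p,np.array([(338,133),(371,178),(329,213),(291,170)],float),.012)
print(c.round(4),c.mean(0),[np.linalg.norm(c[i]-c[i-1]).round(3) for i in range(4)])
v=c[1]-c[0]; print("trivet yaw",np.degrees(np.arctan2(v[1],v[0])))
for o in(6.2,186.2):
  for d in (0,-90):
    for pos in([.5155,.42,.082],[.5155,.42,.2],[.6156,.1533,.2],[.6156,.1533,.08]):
      j=bot.inverse_kinematics(pos,down(np.radians(o+d))); print(o,d,pos,None if j is None else np.round(j,2))
```

```text
[[0.5652 0.1905 0.012 ]
 [0.6496 0.2066 0.012 ]
 [0.6721 0.123  0.012 ]
 [0.5831 0.1018 0.012 ]] [0.61750262 0.15547729 0.012     ] [np.float64(0.09), np.float64(0.086), np.float64(0.087), np.float64(0.092)]
trivet yaw 10.805601025094253
6.2 0 [0.5155, 0.42, 0.082] [ 0.6   0.41  1.28 -0.    1.45  2.06]
6.2 0 [0.5155, 0.42, 0.2] [ 0.6   0.35  1.12 -0.    1.67  2.06]
6.2 0 [0.6156, 0.1533, 0.2] [ 0.15  0.28  1.2  -0.    1.65  1.62]
6.2 0 [0.6156, 0.1533, 0.08] [ 0.15  0.34  1.37 -0.    1.43  1.62]
6.2 -90 [0.5155, 0.42, 0.082] None
6.2 -90 [0.5155, 0.42, 0.2] None
6.2 -90 [0.6156, 0.1533, 0.2] None
6.2 -90 [0.6156, 0.1533, 0.08] None
186.2 0 [0.5155, 0.42, 0.082] [ 0.6   0.41  1.28  0.    1.45 -1.08]
186.2 0 [0.5155, 0.42, 0.2] [ 0.6   0.35  1.12  0.    1.67 -1.08]
186.2 0 [0.6156, 0.1533, 0.2] [ 0.15  0.28  1.2   0.    1.65 -1.52]
186.2 0 [0.6156, 0.1533, 0.08] [ 0.15  0.34  1.37  0.    1.43 -1.52]
186.2 -90 [0.5155, 0.42, 0.082] [ 0.6   0.41  1.28 -0.    1.45  0.49]
186.2 -90 [0.5155, 0.42, 0.2] [ 0.6   0.35  1.12 -0.    1.67  0.49]
186.2 -90 [0.6156, 0.1533, 0.2] [ 0.15  0.28  1.2  -0.    1.65  0.05]
186.2 -90 [0.6156, 0.1533, 0.08] [ 0.15  0.34  1.37 -0.    1.43  0.05]
```

Run:
```python
from h import *
a=np.radians(186.2)
bot.reach([.5155,.42,.19],down(a)); 
p=bot.snapshot("wrist"); cv2.imwrite("pics/w3.png",p["pixels"][:,:,::-1])
c,th,sz,px=blob(p,.108,[.5155,.42]); print(c,th,sz,px)
bot.set_gripper(.55)
if 60<sz[0]<67 and sz[1]<17 and np.linalg.norm(c-[.5155,.42])<.006:
    c=(c+[.5155,.42])/2; th=(th%180+6.2)/2; a=np.radians(180+th)
else: c=np.array([.5155,.42]); th=6.2
print(c,th)
np.save("c.npy",[*c,a])
bot.reach([*c,.15],down(a))
print("contact",bot.move_straight([*c,.080],feed=.1,until_force=8))
bot.set_gripper(0.0)
s=bot.state(); print(s["t"],s["tcp_pos"],s["width"],s["grip_force"],s["wrist_force"],s["torque"])
```

```text
[0.51581091 0.41864951] 6.562844753265381 (62.28553009033203, 12.890928268432617) [321.34832536 202.72727273]
[0.51565546 0.41932475] 6.38142237663269
contact False
6.1917 [0.51618112 0.41948739 0.08114081] 0.1511798355152543 59.00761038064957 [ 0.11344218 -0.56005765  2.89907614] [-0.08454826 -0.04919409  0.00070967]
```

Run:
```python
from h import *
x,y,a=np.load("c.npy")
for d in (45,92):
    bot.reach([x,y,.080],down(a-np.radians(d)))
    s=bot.state(); print(d,s["t"],np.round(s["tcp_pos"],4),round(s["width"],3),np.round(s["wrist_force"],1),np.round(s["torque"],2))
p=bot.snapshot("side"); print(blob(p,.108,[.5155,.42]))
print("lift",bot.move_straight([x,y,.100],feed=.03,until_force=30))
s=bot.state(); print(s["t"],np.round(s["tcp_pos"],4),round(s["width"],3),np.round(s["wrist_force"],1),np.round(s["torque"],2))
p=bot.snapshot("side"); cv2.imwrite("pics/s2.png",cv2.resize(p["pixels"][170:320,220:380,::-1],None,fx=3,fy=3))
```

```text
45 6.9667 [0.5134 0.4185 0.0811] 0.152 [-5.8 -4.   7. ] [-0.78  1.37 -0.03]
92 7.7667 [0.5085 0.4222 0.0816] 0.153 [-16.3   3.1  12. ] [0.19 3.29 0.8 ]
(array([0.50480066, 0.4421199 ]), 103.64702606201172, (42.46901321411133, 12.448247909545898), array([299.98726115, 239.84713376]))
lift True
8.25 [0.5069 0.4211 0.0839] 0.155 [-1.8  0.5  4.9] [-0.01  0.4   1.11]
```

View pics/s2.png

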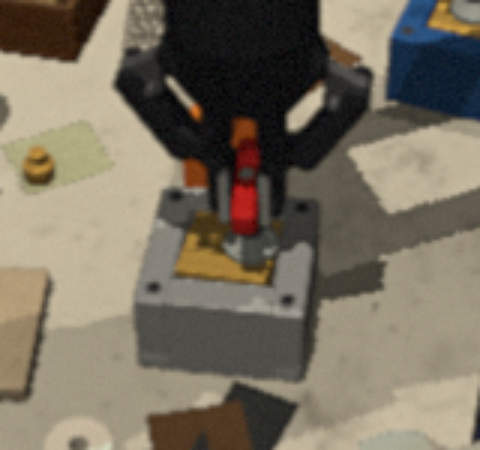

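The crop shows the bar turned (245,190) with the plug still in the bore (225,255). The collar (250,248) looks slightly off the plug centre, so I'll check the axis position against the grip.

Run:
```python
from h import *
s=bot.state(); print(s["t"],np.round(s["tcp_pos"],4),np.round(s["wrist_force"],1),np.round(s["torque"],2),np.degrees(Ro.from_rotvec(s["tcp_rot"]).as_euler("zyx")).round(2),np.round(s["joints"],3))
x,y,a=np.load("c.npy"); print(x,y,np.degrees(a)-92)
# all views: brass colour blob centre at z=.055 in saved pictures w1 and w3 needs extrinsics from TCP; rebuild from present wrist cam
p=bot.snapshot("wrist"); E=np.array(p["extrinsics"])
T=np.eye(4); T[:3,:3]=Ro.from_rotvec(s["tcp_rot"]).as_matrix(); T[:3,3]=s["tcp_pos"]
CT=E@T   # cam from tool
def cam(pos,rot):
    M=np.eye(4); M[:3,:3]=Ro.from_rotvec(rot).as_matrix(); M[:3,3]=pos
    return dict(mtx=p["mtx"],k1=p["k1"],extrinsics=CT@np.linalg.inv(M))
for f,q,near in(("w1",cam([.47,.41,.29],Ro.from_matrix([[-.893,.45,0],[.45,.893,0],[0,0,-1]]).as_rotvec()),0),("w3",cam([.5155,.42,.19],down(np.radians(186.2))),0)):
    im=cv2.imread(f"pics/{f}.png"); h=cv2.cvtColor(im,cv2.COLOR_BGR2HSV)
    m=((abs(h[...,0].astype(int)-22)<7)&(h[...,1]>110)&(h[...,2]>90)).astype(np.uint8)
    n,L,st,c=cv2.connectedComponentsWithStats(m)
    for i in range(1,n):
        if st[i,4]<60: continue
        X=toworld(q,c[i],.055)[0]
        if np.linalg.norm(X[:2]-[.5155,.42])<.05:
            v,u=np.nonzero(L==i); W=toworld(q,np.c_[u,v],.055)[:,:2].astype(np.float32)
            print(f,st[i].tolist(),c[i],cv2.minAreaRect(W*1000))
    qq=dict(q,pixels=im[:,:,::-1].copy()); print(blob(qq,.108,[.5155,.42]))
cv2.imwrite("pics/w4.png",np.hstack([cv2.imread("pics/w3.png")[80:330,180:460],p["pixels"][100:350,180:460,::-1]]))
```

```text
8.3 [0.5069 0.4211 0.0838] [-1.8  1.4  5.6] [0.05 0.37 1.15] [-94.94  -1.09 179.88] [0.603 0.404 1.28  0.009 1.474 0.516]
0.5156554565429687 0.41932475280761716 94.38142237663268
w1 [331, 174, 39, 38, 474] [353.13291139 190.79535865] ((517.622314453125, 428.41986083984375), (51.131797790527344, 30.997739791870117), 7.611710548400879)
w1 [319, 191, 26, 32, 269] [331.24907063 205.83271375] ((520.7921142578125, 399.3578796386719), (50.18444061279297, 11.079811096191406), 6.376542091369629)
(array([0.51679095, 0.41943814]), 6.224425315856934, (63.02065658569336, 14.039737701416016), array([346.2953668 , 208.83204633]))
w3 [330, 165, 19, 50, 529] [341.36294896 194.92060491] ((514.3837890625, 436.41046142578125), (49.04419708251953, 16.830963134765625), 6.2447919845581055)
w3 [296, 190, 9, 25, 156] [299.08974359 202.59615385] ((530.6410522460938, 399.26519775390625), (24.958017349243164, 7.014538288116455), 12.492694854736328)
(array([0.5142301 , 0.41908273]), 6.644626140594482, (61.8796272277832, 12.818675994873047), array([321.34832536, 202.72727273]))
```

View pics/w4.png

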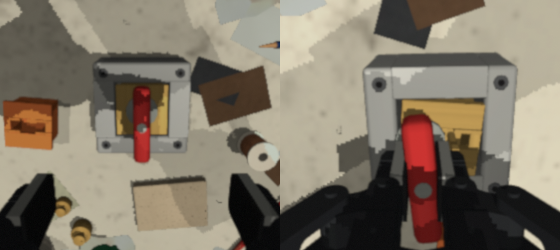

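The bar sits about 10 mm off the plug axis in the right-hand crop (bar at 418, plug centre at 443), so the arm was dragged sideways during the turn. I'll let go, back off and measure again.

Run:
```python
from h import *
bot.set_gripper(.5)
s=bot.state(); print(np.round(s["tcp_pos"],4))
P=s["tcp_pos"]
bot.move_straight([P[0],P[1],.20],feed=.2)
s=bot.state(); print(s["t"],np.round(s["tcp_pos"],4),np.round(s["wrist_force"],1))
p=bot.snapshot("wrist"); q=bot.snapshot("side")
print(blob(p,.108,[.5155,.42])); print(blob(q,.108,[.5155,.42]))
cv2.imwrite("pics/w5.png",np.hstack([cv2.resize(p["pixels"][80:330,180:460,::-1],(420,375)),cv2.resize(q["pixels"][200:325,240:365,::-1],(375,375))]))
```

```text
[0.5072 0.4198 0.0819]
9.475 [0.5067 0.4195 0.1986] [-0.2 -0.2  0.1]
(array([0.50540802, 0.42246198]), 109.66393852233887, (63.216041564941406, 13.801597595214844), array([322.34985701, 197.85700667]))
(array([0.50344138, 0.42801556]), 109.2534408569336, (74.37965393066406, 14.768125534057617), array([303.28301887, 234.13962264]))
```

View pics/w5.png

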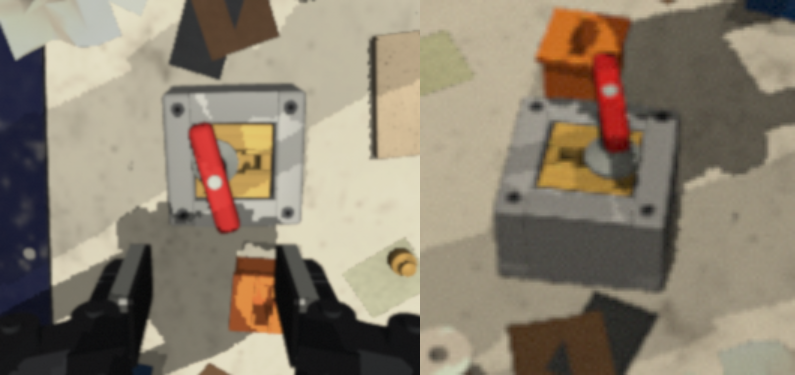

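The puller has slid about 11 mm along its slot in −x: the collar is off-centre at (217,165) in the left crop, with the slot exposed at (250,158). It has turned about 77°. I'll regrip the bar at its true angle and slide it back to the plug centre, then finish the turn.

Run:
```python
from h import *
def show(k):
    s=bot.state(); e=np.degrees(Ro.from_rotvec(s["tcp_rot"]).as_euler("zyx"))
    print(k,round(s["t"],2),np.round(s["tcp_pos"],4),"psi",round(-e[0],1),round(s["width"],3),np.round(s["wrist_force"],1),np.round(s["torque"],2)); return s
a=np.radians(109.7); c=np.array([.5056,.4222]); t=np.array([.5162,.4205])
bot.reach([*c,.14],down(a))
print(bot.move_straight([*c,.083],feed=.12,until_force=8)); bot.set_gripper(0.0); show("grip")
print(bot.move_straight([*t,.083],feed=.04,until_force=15)); s=show("slide")
if np.linalg.norm(s["tcp_pos"][:2]-t)<.003:
    bot.reach([*t,.083],down(np.radians(97))); show("turn")
p=bot.snapshot("wrist"); cv2.imwrite("pics/w6.png",p["pixels"][80:380,120:520,::-1])
```

```text
False
grip 10.92 [0.5057 0.4225 0.0844] psi 109.7 0.15 [-2.8 -1.4  4.1] [-0.16  0.39  0.01]
True
slide 11.17 [0.5066 0.4223 0.0843] psi 109.8 0.151 [-2.3  0.4  3.9] [0.06 0.56 0.07]
```

View pics/w6.png

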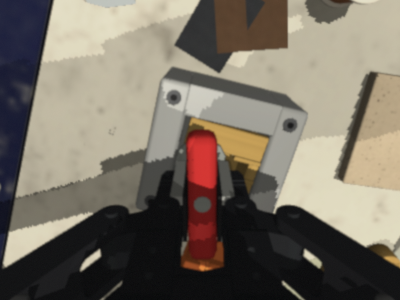

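Sliding it straight back was blocked at about 15 N: in the crop the bar at (203,170) is still off the plug centre near (235,160). I'll retrace the turn in small steps with the commanded centre on the plug axis, logging where it comes free.

```bash
cat >> h.py <<'E'
def show(k):
    s=bot.state(); e=np.degrees(Ro.from_rotvec(s["tcp_rot"]).as_euler("zyx"))
    print(k,round(s["t"],2),np.round(s["tcp_pos"],4),"psi",round(-e[0],1),"tilt",e[1:].round(1),round(s["width"],3),np.round(s["wrist_force"],1),np.round(s["torque"],2)); return s
E
python3 - <<'E'
from h import *
bot.move_straight([.5066,.4222,.085],feed=.03); show("up")
bot.move_straight([.5110,.4215,.085],feed=.05); show("push5")
for psi in (125,140,155):
    bot.reach([.5120+.004*(psi>130),.4205,.085],down(np.radians(psi))); show(psi)
E
```

```text
up 11.47 [0.5062 0.4221 0.0844] psi 109.8 tilt [ -0.8 179.9] 0.15 [-1.6 -0.6  0.9] [0.07 0.28 0.07]
push5 11.72 [0.5074 0.4216 0.0843] psi 109.9 tilt [ -1.2 179.9] 0.152 [-9.3 -0.   4.1] [0.01 1.82 0.23]
125 12.07 [0.5089 0.4207 0.0842] psi 125.1 tilt [ -0.4 180. ] 0.148 [-7.2  0.6  1.9] [0.08 1.54 0.08]
140 12.43 [0.5121 0.4199 0.0839] psi 140.1 tilt [ -0.5 179.8] 0.153 [-8.2 -1.7  3.6] [-0.41  1.87  0.27]
155 12.79 [0.5133 0.4206 0.084 ] psi 155.1 tilt [ -0.4 179.9] 0.155 [-6.6 -0.5  1.3] [0.1  1.32 0.05]
```

Run:
```python
import cv2,numpy as np
w=cv2.imread("pics/w5.png"); v=cv2.imread("pics/w6.png"); r=lambda a,s:cv2.resize(a,s,interpolation=cv2.INTER_CUBIC)
cv2.imwrite("pics/m.png",np.hstack([r(w[100:240,170:300],(372,400)),r(w[90:230,520:660],(400,400))]))
```

```text
(no output)
```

View pics/m.png

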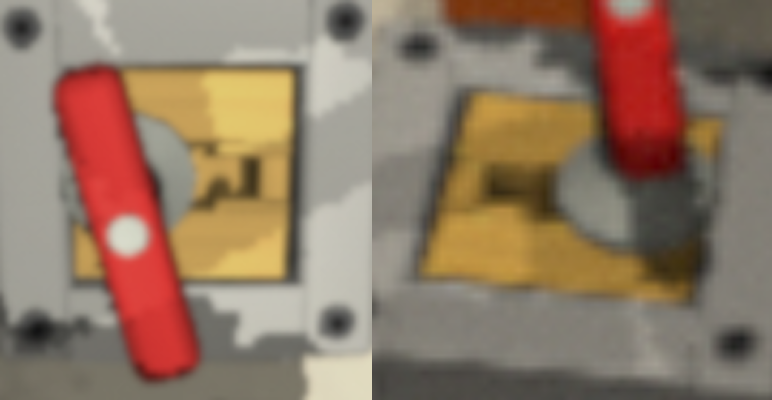

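The enlarged crop shows the collar at (135,180) lying flat on the plug but off-centre, with the slot end exposed at (250,178). I'll go back to the start angle, feel for the plug centre inside the slot play, and turn again with a looser hold.

Run:
```python
from h import *
a=np.radians(186.3); u=np.array([np.cos(a-np.pi),np.sin(a-np.pi),0]); v=np.array([-u[1],u[0],0])
bot.reach([.5155,.4200,.085],down(a)); show("back")
c=np.array([.5155,.4200,.085])
for k,d in (("+x",u),("-x",-u),("+y",v),("-y",-v)):
    bot.move_straight(c+.008*d,feed=.06); show(k)
bot.move_straight(c,feed=.08); show("c")
bot.set_gripper(.25); show("open")
```

```text
back 13.38 [0.5158 0.4198 0.0846] psi -173.8 tilt [  0. 180.] 0.148 [ 0.5  0.5 -0.7] [-0.02  0.03 -0.02]
+x 13.66 [0.5215 0.4206 0.0845] psi -173.7 tilt [ -0.3 179.9] 0.152 [-5.6 -1.5  1.8] [-0.28  1.28  0.02]
-x 14.07 [0.5103 0.4193 0.0856] psi -173.8 tilt [   0.4 -179.9] 0.153 [ 5.6  0.4 -3.7] [ 0.15 -1.28  0.07]
+y 14.42 [0.5144 0.4237 0.0843] psi -173.8 tilt [-1.000e-01  1.794e+02] 0.154 [-1.2 -9.6  1.4] [-1.95  0.17  0.02]
-y 14.83 [0.5157 0.4149 0.0853] psi -173.7 tilt [  -0.  -179.6] 0.151 [-1.2  6.6 -4. ] [1.31 0.15 0.11]
c 15.08 [0.5154 0.4202 0.0851] psi -173.7 tilt [  0. 180.] 0.153 [-0.7 -0.2 -0.8] [-0.   -0.01  0.01]
open 15.33 [0.5158 0.4199 0.0855] psi -173.7 tilt [   0. -180.] 0.253 [-0.   0.8  1.2] [-0.03 -0.   -0.02]
```

Run:
```python
from h import *
c=[.5159,.4195,.085]
for psi in (165,145,125,105,90):
    bot.reach(c,down(np.radians(psi))); show(psi)
p=bot.snapshot("wrist"); cv2.imwrite("pics/w7.png",p["pixels"][:,:,::-1]); print(blob(p,.108,[.5155,.42]))
```

```text
165 15.78 [0.5161 0.4194 0.0852] psi 165.1 tilt [   0. -180.] 0.251 [-0.7 -0.4  0.2] [-0.01  0.02  0.03]
145 16.2 [0.516  0.4195 0.0851] psi 145.2 tilt [   0. -180.] 0.249 [-1.4 -0.8 -0.7] [-0.06 -0.06 -0.03]
125 16.62 [0.5153 0.4203 0.0853] psi 125.4 tilt [  -0. -180.] 0.254 [-2.   1.2  1.8] [0.27 0.33 1.5 ]
105 17.05 [0.5155 0.4202 0.0854] psi 105.2 tilt [  -0.  -179.9] 0.255 [-2.2  2.5  2.5] [0.44 0.65 0.6 ]
90 17.41 [0.5153 0.4212 0.0854] psi 90.4 tilt [  -0.  -179.8] 0.249 [-2.2  6.3  2.4] [1.02 0.87 1.08]
(array([0.51567401, 0.42269046]), 111.91405868530273, (66.46395874023438, 14.193193435668945), array([318.55821271, 267.54657017]))
```

Run:
```python
from h import *
c=[.5159,.4195,.085]
for psi in (82,74):
    bot.reach(c,down(np.radians(psi))); s=show(psi)
    p=bot.snapshot("wrist"); print(blob(p,.108,[.5155,.42]))
    if abs(s["torque"][2])>2: break
```

```text
82 17.72 [0.5125 0.4213 0.0854] psi 82.3 tilt [  -0.4 -179.8] 0.25 [-10.3   4.4   5.7] [0.78 1.81 0.72]
(array([0.51293665, 0.42291376]), 103.02292346954346, (66.06888580322266, 14.173770904541016), array([318.70535438, 268.02259362]))
74 18.02 [0.5109 0.4205 0.0855] psi 74.5 tilt [ -0.6 180. ] 0.254 [-14.2   2.    8.7] [0.38 2.36 1.04]
(array([0.51153403, 0.42197656]), 96.44565200805664, (65.7154541015625, 14.117178916931152), array([317.98056426, 267.54702194]))
```

Run:
```python
from h import *
c=[.5159,.4195,.085]
bot.reach(c,down(np.radians(104))); show("104")
p=bot.snapshot("wrist"); print(blob(p,.108,[.5155,.42]))
bot.set_gripper(0.0); s=show("grip")
p=bot.snapshot("wrist"); print(blob(p,.108,[.5155,.42]))
bot.move_straight([.5159,.4195,.092],feed=.03); show("up7")
```

```text
104 18.64 [0.5154 0.4187 0.0847] psi 103.9 tilt [-1.000e-01  1.799e+02] 0.248 [-3.9 -0.8  1.9] [-0.07  0.68 -0.03]
(array([0.51343298, 0.4218028 ]), 112.75996398925781, (67.06210327148438, 13.68561840057373), array([318.27675169, 267.01289944]))
grip 18.97 [0.5114 0.419  0.084 ] psi 104.1 tilt [ -0.6 179.8] 0.164 [-11.1  -0.4   5.1] [-0.25  2.54  0.44]
(array([0.51079758, 0.42274905]), 109.60892486572266, (66.51189422607422, 13.754919052124023), array([320.99940635, 266.51291184]))
up7 19.4 [0.5102 0.4187 0.087 ] psi 104.1 tilt [ -0.8 179.7] 0.162 [-10.2   1.   -5. ] [0.22 2.16 0.2 ]
```

Run:
```python
from h import *
bot.move_straight([.5140,.4195,.086],feed=.04)
bot.set_gripper(.25)
bot.reach([.5159,.4195,.085],down(np.radians(117))); show("117")
p=bot.snapshot("wrist"); print(blob(p,.108,[.5155,.42]))
bot.set_gripper(0.0); show("grip")
for z in (.090,.095,.100):
    bot.move_straight([.5159,.4195,z],feed=.03); s=show(z)
    if abs(s["wrist_force"][2])>25: break
p=bot.snapshot("wrist"); print(blob(p,.108,[.5155,.42]))
q=bot.snapshot("side"); cv2.imwrite("pics/s8.png",q["pixels"][:,:,::-1]); print([(d["location"],d["score"]) for d in bot.find_in(q,"plug")])
```

```text
117 20.29 [0.5155 0.4197 0.0851] psi 117.0 tilt [-1.0e-01 -1.8e+02] 0.25 [-5.  -1.3  2.4] [-0.05  0.93 -0.01]
(array([0.51303204, 0.42139117]), 114.57159614562988, (66.62300872802734, 13.952362060546875), array([318.85376406, 267.88376118]))
grip 20.59 [0.5131 0.4184 0.0844] psi 117.0 tilt [ -0.4 179.8] 0.156 [-10.2  -2.9   3.4] [-0.69  2.02  0.06]
0.09 20.91 [0.5111 0.4178 0.0857] psi 117.0 tilt [ -0.8 179.7] 0.155 [-10.5  -1.8  -4.6] [-0.41  2.22  0.01]
0.095 21.23 [0.5111 0.4178 0.0901] psi 117.0 tilt [ -0.8 179.7] 0.148 [-8.8 -1.2 -6.5] [-0.25  2.07  0.1 ]
0.1 21.54 [0.5135 0.4179 0.0968] psi 117.0 tilt [ -0.4 179.7] 0.154 [-6.2 -1.8 -5.7] [-0.45  1.45  0.04]
(array([0.51506531, 0.41457248]), 116.15162658691406, (71.63053894042969, 14.740711212158203), array([321.69895449, 266.56918819]))
[([0.5288, 0.4354, 0.067], 0.77), ([0.5641, 0.3284, 0.0388], 0.54)]
```

It's coming out freely now (Fz is about the 4 N hanging weight). I'll lift it clear and check.

Run:
```python
from h import *
bot.move_straight([.5150,.4195,.125],feed=.05); show("a")
bot.move_straight([.5150,.4195,.175],feed=.08); show("b")
for n in("side","scene"):
    q=bot.snapshot(n); cv2.imwrite(f"pics/{n}9.png",q["pixels"][:,:,::-1]); print(n,[(np.round(d["location"],3),d["score"]) for d in bot.find_in(q,"plug")],[(np.round(d["location"],3),d["score"]) for d in bot.find_in(q,"puller")])
q=bot.snapshot("wrist"); print(blob(q,.2,[.515,.42])[1:])
```

```text
a 22.34 [0.5153 0.4199 0.1267] psi 117.0 tilt [ 1.000e-01 -1.799e+02] 0.153 [-5.7 -0.4 -1.4] [-0.17  1.19  0.07]
b 23.12 [0.5149 0.4194 0.1746] psi 117.0 tilt [ -0. 180.] 0.15 [-1.   0.3 -5.1] [-0.01  0.02 -0.04]
side [(array([0.529, 0.44 , 0.138]), 0.65)] [(array([0.511, 0.429, 0.186]), 0.73), (array([0.633, 0.175, 0.012]), 0.19)]
scene [(array([0.518, 0.401, 0.127]), 0.85), (array([0.544, 0.288, 0.03 ]), 0.67)] [(array([0.512, 0.412, 0.168]), 0.75)]
(117.03737831115723, (63.14221954345703, 13.129960060119629), array([321.70713624, 266.06580167]))
```

```bash
cat > fit.py <<'E'
from h import *
from scipy.optimize import least_squares
def verts(x,y,z,yaw,tx=0,ty=0):
    V=[(a*w,b*w,h) for w,hs in((.0215,(0,.034)),(.025,(.034,.040))) for h in hs for a in(-1,1) for b in(-1,1)]
    return (Ro.from_euler("xyz",[tx,ty,yaw]).apply(np.array(V)))+[x,y,z]
def bbox(p,g,dbg=""):
    h=cv2.cvtColor(p["pixels"],cv2.COLOR_RGB2HSV).astype(int)
    m=((h[...,0]>=14)&(h[...,0]<=30)&(h[...,1]>95)&(h[...,2]>35)).astype(np.uint8)
    q=topix(p,verts(*g,.11)); lo=q.min(0)-14; hi=q.max(0)+14
    k=np.zeros_like(m); k[int(lo[1]):int(hi[1])+1,int(lo[0]):int(hi[0])+1]=1
    n,L,st,c=cv2.connectedComponentsWithStats(m*k); i=1+st[1:,4].argmax(); x,y,w,hh,A=st[i]
    print(dbg,"box",x,y,x+w,y+hh,"area",A,"pred",q.min(0).round(),q.max(0).round()); return np.array([x-.5,y-.5,x+w-.5,y+hh-.5])
def locate(ps,g,yaw):
    B=[bbox(p,g) for p in ps]
    def f(t):
        r=[]
        for p,b in zip(ps,B):
            q=topix(p,verts(*t[:3],yaw)); r+=[q[:,0].min()-b[0],q[:,0].max()-b[2],q[:,1].max()-b[3]]
        return r
    s=least_squares(f,g,loss="soft_l1"); print("fit",s.x.round(4),"res",np.round(f(s.x),1)); return s.x
E
python3 - <<'E'
from fit import *
ps=[bot.snapshot(n) for n in("side","scene")]
for yaw in(6.3,0,12): locate(ps,[.52,.42,.103],np.radians(yaw))
print([blob(p,.198,[.515,.42])[0] for p in ps], bot.state()["t"])
E
```

```text
box 272 202 308 241 area 917 pred [275. 200.] [312. 241.]
 box 280 129 313 157 area 592 pred [278. 129.] [312. 159.]
fit [0.5246 0.423  0.1058] res [-0.5  1.   0.2 -0.2  0.7 -0.2]
 box 272 202 308 241 area 917 pred [275. 200.] [312. 241.]
 box 280 129 313 157 area 592 pred [278. 129.] [312. 159.]
fit [0.5236 0.4213 0.1063] res [-0.8  3.3  0.2  0.3  0.2 -0.1]
 box 272 202 308 241 area 917 pred [275. 200.] [312. 241.]
 box 280 129 313 157 area 592 pred [278. 129.] [312. 159.]
fit [0.5247 0.4242 0.1053] res [ 0.7 -0.7  0.1 -0.8  0.8 -0.1]
[array([0.50457062, 0.44194809]), array([0.51135742, 0.37806009])] 23.5667
```

Run:
```python
from fit import *
o=np.array([.0097,.0038]); T=np.array([.617,.155]); t=T-o; rot=down(np.radians(117))
bot.move_straight([*t,.175],rot,feed=.18); show("over")
bot.move_straight([*t,.105],feed=.1); show("low")
ps=[bot.snapshot(n) for n in("side","scene")]
for n,p in zip(("side","scene"),ps): cv2.imwrite(f"pics/{n}10.png",p["pixels"][:,:,::-1])
locate(ps,[*T,.036],np.radians(7)); print(bot.state()["t"])
for p in ps: print([(np.round(d["location"],3),d["score"]) for d in bot.find_in(p,"plug")])
```

```text
over 25.29 [0.607  0.1522 0.175 ] psi 117.1 tilt [  -0. -180.] 0.152 [ 0.5 -0.1 -4.4] [0.   0.02 0.03]
low 26.14 [0.6079 0.1514 0.1059] psi 117.0 tilt [ 1.0e-01 -1.8e+02] 0.155 [-0.2 -0.2 -4.1] [-0.06  0.    0.01]
 box 268 144 294 172 area 494 pred [267. 143.] [295. 172.]
 box 394 192 449 242 area 1519 pred [392. 197.] [434. 235.]
fit [0.6217 0.1433 0.0288] res [-0.5  0.6 -0.1  4.6 -8.1  0.1]
26.2417
[(array([0.551, 0.317, 0.04 ]), 0.88)]
[(array([0.545, 0.289, 0.032]), 0.94), (array([0.605, 0.137, 0.061]), 0.69)]
```

The side camera box matches the prediction within 1 px; the scene mask merged with the wooden box, so I'm ignoring it. Lowering now.

Run:
```python
from fit import *
t=np.array([.617,.155])-[.0097,.0038]
bot.move_straight([*t,.087],feed=.06)
print(bot.move_straight([*t,.0785],feed=.02,until_force=6)); show("down")
bot.set_gripper(.4); s=show("open")
P=s["tcp_pos"]; bot.move_straight([P[0],P[1],.2],feed=.15); show("up")
ps=[bot.snapshot(n) for n in("side","scene","wrist")]
for n,p in zip(("side","scene","wrist"),ps):
    cv2.imwrite(f"pics/{n}11.png",p["pixels"][:,:,::-1]); print(n,[(np.round(d["location"],3),d["score"]) for d in bot.find_in(p,"plug")],[(np.round(d["location"],3),d["score"]) for d in bot.find_in(p,"puller")])
print(blob(ps[2],.105,[.608,.151]))
bbox(ps[0],[.617,.155,.012],"side")
h=cv2.cvtColor(ps[2]["pixels"],cv2.COLOR_RGB2HSV).astype(int)
m=((h[...,0]>=14)&(h[...,0]<=30)&(h[...,1]>95)&(h[...,2]>35)).astype(np.uint8)
n,L,st,c=cv2.connectedComponentsWithStats(m)
for i in range(1,n):
    if st[i,4]>60:
        v,u=np.nonzero(L==i); W=toworld(ps[2],np.c_[u,v],.052)[:,:2].astype(np.float32); r=cv2.minAreaRect(W*1000)
        if np.hypot(r[0][0]-617,r[0][1]-155)<60: print("brass",st[i].tolist(),np.round(r[0]),np.round(r[1]),round(r[2],1), W.min(0),W.max(0))
```

```text
True
down 27.12 [0.6074 0.1518 0.0827] psi 117.0 tilt [   0.  -179.9] 0.151 [-0.7  1.9  4.2] [0.16 0.02 0.04]
open 27.47 [0.6054 0.151  0.0793] psi 117.0 tilt [ -0.3 180. ] 0.398 [0.3 0.  0.3] [ 0.07 -0.02  0.05]
up 28.42 [0.6048 0.1508 0.1985] psi 117.0 tilt [ -0.4 180. ] 0.399 [-0.7 -0.4 -0.8] [-0.02 -0.03  0.01]
side [(array([0.55 , 0.318, 0.043]), 0.95), (array([0.619, 0.171, 0.044]), 0.67)] [(array([0.606, 0.16 , 0.094]), 0.87)]
scene [(array([0.607, 0.141, 0.038]), 0.67), (array([0.542, 0.29 , 0.033]), 0.59)] [(array([0.604, 0.151, 0.093]), 0.68)]
wrist [(array([0.627, 0.152, 0.054]), 0.96), (array([0.556, 0.298, 0.032]), 0.92)] [(array([0.6  , 0.157, 0.104]), 0.59)]
(array([0.60715454, 0.15724016]), 116.9815559387207, (62.94561004638672, 13.21893310546875), array([329.03678606, 195.99322362]))
side box 268 152 294 181 area 500 pred [268. 152.] [295. 181.]
brass [338, 162, 31, 57, 1090] [626. 157.] [33. 52.] 8.0 [0.6062501  0.13131893] [0.6449709  0.18230069]
brass [306, 191, 15, 18, 147] [602. 133.] [11. 19.] 70.7 [0.5945348  0.12783495] [0.61158645 0.14113167]
```

The plug stands upright at about (0.618, 0.157), within 2 mm of the trivet centre. The puller is still locked at about 71°, and the gripper is clear.

```bash
python3 -c "
from workcell import bot
print(bot.state()['t'],bot.close_job())"
```

```text
the job is handed in; nothing more can be done
28.8667 None
```

The job is handed in at 28.9 s: the grey mould's plug stands upright within about 2 mm of the trivet centre with the puller still in it, and I did not touch the blue mould's plug. The puller ended at only about 70° of clockwise turn, past the 50° lock point but short of the full quarter turn, because it kept binding and sliding along its slot beyond about 75° and needed several regrips before the lift.

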